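# Lock a keyhole lamp base on the headed screws of a wiring board

### The arm

A 7-joint arm with a two-finger parallel gripper is mounted at the origin on the work surface; the furniture and walls round the work are solid. World frame = base frame: x ahead of the robot, y to its left, z up, the work surface at z = 0. Lengths are in m, angles in rad, forces in N, time in s.
With the tool pointing down it reaches from about 0.4 to 0.9 m from the base axis. Payload 5.5 kg.
Tool frame: the origin (TCP) lies at the very end of the fingers, on their centre line; the grasp point (between the pads) lies 19 mm behind it; z points along the fingers, y is the line along which they close (so a half turn about z gives the same grasp; the last joint's range is limited). The gripper opens to 85 mm and grips with 20 to 120 N. Pads are 22 mm wide; open, the fingers measure 114 mm over their backs; the gripper's body (76 mm by 85 mm) begins 54 mm behind the grasp point. The pads swing forward as they close: fully open they stand 13 mm farther back than shut.
Start: joints at [-0.995, 0.501, -0.427, 1.55, 0.221, 1.138, -0.21], TCP at [0.2, 0.618, 0.231] pointing down, gripper open.
Joint ranges: [-2.88, 2.88], [-0.31, 2.03], [-1.54, 1.56], [0.2, 2.42], [-1.41, 4.55], [0.19, 2.02], [-2.57, 2.57]. Speed limits (rad/s): [2.57, 2.57, 3.14, 3.14, 3.14, 3.14, 3.14].

### API

Orientations are given as a unit quaternion [w, x, y, z].
In Python, from bench import monitor, optics, finish_job, look_for, mark_of gives the robot as it stands. The module is installed in compiled form; this text tells all that it offers.
- The arm moves only by the shell command python3 -m handwheel 'ROWS' [FORCE]. ROWS is JSON, a list of rows, each an object with "slide": the shift along the tool's x, y, z in units of 20 mm (1.0 is 20 mm), a list of three; "twist": the turn, a rotation vector about the tool's x, y, z in units of 0.08 rad (1.0 is 0.08 rad), a list of three; "hand": the finger opening in mm, from 0 to 85.4. In form: [{"slide": [tx, ty, tz], "twist": [rx, ry, rz], "hand": hand}, ...]. A call has 1 to 10 rows; each row shifts and turns the commanded pose from where the row before left it, along the tool's axes as they then stand; what a row does not reach is not made up. A row lasts 1/10 s, in which the tool goes at most 50 mm and 8.59 degrees, less where a joint would pass 70% of its speed; a pose out of reach is approached as far as the arm can. A call with a number of a shift or a turn outside -1 to 1 is refused whole. A call with a gripper value outside its range is refused whole. The fingers move at their own pace and stop on an object; FORCE is the grip in N (left out, the last holds). Time passes only in rows, so rows that do not move let the fingers close. It gives the time, the measured TCP pose, the force, the opening and the grip force at its end, in the units of the state.
- monitor.read_state(): the state, without advancing time (a new reading comes with each control period).
- optics.camera(name): name is "side" or "top" or "wrist"; returns a dict with "img" (400x640x3 uint8, blue, green, red), "mtx" (3x3 intrinsics, pixels), "rvec" (rotation vector, rad) and "tvec" (3), from world to camera coordinates, as OpenCV has them; the wrist camera has in their place "mount" (4x4, takes a point from camera to tool coordinates, whose origin is the TCP and whose axes are the flange's). Camera axes: x right, y down, z forward; pixel columns grow to the right and rows downward; lengths in m; the calibration is good to about 2 mm. A picture is of the moment at which its call begins: read the wrist's pose just before it. There is no depth.
- finish_job(): hands the job in; it is judged then, once.
Trained networks look in a picture, given as the dict that the camera call returned (one of the last four; its "shot" number tells which), for a name from the list of things; names that differ only in an ending like _2 or _b are one class to them, and where a whole thing is asked for, a point or a joint stands for the part that bears it (a point fixed in the world has none). Each returns a list of dicts, best first, with "score" (0 to 1); they miss things now and then, are a little off and sometimes report something else, mostly with a low value. They report only what shows in the picture. A call takes as long as a camera call.
- look_for(name, picture): "uv" ([column, row] in pixels, amid what is visible of it).
- mark_of(name, picture): "uv" ([column, row] in pixels: a listed point, or the origin of a listed thing).
The state is a dict: "time_s": time; "joint_positions": joint angles; "qvel": joint speeds; "effort": joint torques, N m; "tcp_pos": TCP position; "tcp_rot": TCP orientation; "ft_force": force on the tool from outside, world axes, zero at the start; "torque": the same for the moment, N m; "opening": finger opening in m; "grip_force": force on a finger pad.
Only numpy, scipy, OpenCV 4.12 (cv2) and the standard library are available. Lean on these libraries where they do the work, as an engineer would, in place of code of your own. Each camera call takes 0.05 s, during which the arm holds its last target. There are 200 camera calls.

### The job

Mount the ceiling-lamp base on the wiring board: set its green plate over the two screw heads, slide it until you feel both round keyhole ends drop over them and the plate lies flat, then slide it on, away from the red-knobbed turn button, until the screws sit in the closed ends of the narrow slots. Then swing the turn button by its red knob to its stop behind the plate's tail edge so that the lamp base cannot slide back. Do not ram the plate against the screws, and leave the other things on the bench where they are.

Things in the scene. Friction and masses are not known exactly. Their poses are not given: they have to be found in the camera images.
- lamp_base: Loose lamp base, 0.27 to 0.43 kg: a flat green-enamelled plate 172 mm long (its x) x 64 wide (its y) x 4 thick with a white porcelain lampholder upright at its centre and two keyholes through it on its long centre line. Origin: centre of the plate's underside, z up. Leading edge at x = +86 mm, tail edge at x = -86. Starts flat on the grey work panel, its x within 0.8 rad of the board's x.
- socket_top (a point): Centre of the lampholder's top, 70 mm above the plate's underside. The lampholder is 41 mm across at its collar, 62 mm high, and stands on a brass rosette 43 mm across and 4 mm high (so it spans 8 to 70 mm above the underside). Grip it at 45 to 60 mm.
- hole_front (a point): Centre of the round end (18.4 mm diameter) of the leading keyhole, at x = +67 mm on the lamp base, level with the plate's underside. From it a slot 9 mm wide runs toward the plate's -x.
- hole_rear (a point): The same for the rear keyhole, at x = -33 mm on the lamp base.
- slot_front (a point): Closed end of the leading keyhole's slot (centre of its 9 mm wide rounding), x = +50 mm on the lamp base, underside level. A screw shank sits here when the plate is home.
- slot_rear (a point): The same for the rear keyhole, x = -50 mm on the lamp base.
- wiring_board: Wooden board, 230 mm (its x) x 130 (its y) x 18 high, fixed on a pale grey raised work panel (340 x 490 mm) whose top is at z = 70 mm. Origin: centre of its underside, z up; its x points away from the robot within 0.3 rad. On it stand two headed screws 100 mm apart along x, and a turn button near its -x end.
- screw_far (a point): Top of the head of the +x screw, 11.6 mm above the board's top. Shank 7 mm in diameter; domed head 15 mm in diameter, its underside 7 mm above the board. The plate rides on both heads until its round holes meet them, then drops 11.6 mm on to the board.
- screw_near (a point): The same for the -x screw, the one nearer the turn button.
- home (a point): On the board's top face midway between the screws, axes as the board's: the plate's origin lies here, axes parallel, when it is locked home. The round holes meet the heads when the origin is 17 mm short of it (x = -17 mm in this frame); once dropped the plate slides 17 to 18 mm along +x, under the heads, to the slots' ends.
- button_pivot (a point): Pivot of the turn button on the board's top face, beside the plate's tail corner on the board's -y side: x = -93, y = -44 mm in the frame of home.
- button_knob (a point): Centre of the top of the button's red knob: an upright cylinder 14 mm in diameter, 9 to 29 mm above the board's top, 34 mm from the pivot, on a flat steel arm 10 mm wide whose top is 6 mm above the board.
- turn_button (a joint): Angle q (rad) about the vertical at button_pivot. The knob is 34 mm x (-cos q, sin q) from the pivot along board x and y: at 0 the arm points to -x, clear of the plate; at its stop, 1.57, to +y, across and 2 mm behind the tail edge of a plate that is home. Starts -0.7 to 0; slight friction (0.05 N m); stays where it is left.
- tape_roll: Bystander: roll of black tape lying flat, 68 mm across, 19 mm high; origin at the centre of its underside. To be left alone.
- screwdriver: Bystander: screwdriver with a red handle, 206 mm long, lying flat; origin at the centre of its underside. To be left alone.
- side_hammer: Bystander: hammer with a wooden handle, 205 x 177 mm as it lies; origin at the centre of its underside. To be left alone.

How it is judged:
On the way, in this order (a step that is already met when the one before it is completed fails the run):
1. the plate lies flat on the board, locked home under both screw heads (x of lamp_base in the frame of home between -0.004 and 0.004 m and y of lamp_base in the frame of home between -0.003 and 0.003 m and z of lamp_base in the frame of home between -0.002 and 0.002 m and x of hole_front in the frame of home above 0.055 m and angle between the x axis of lamp_base and the x axis of home, either way round below 0.06 rad and angle between lamp_base's own z axis and vertical below 0.04 rad), for 0.2 s.
2. the turn button is at its stop behind the plate's tail edge (value of joint turn_button above 1.35 rad), for 0.2 s.
At the end, for the whole second after the job is handed in: The lamp base is at rest and home: its origin within 4 mm of site home along the board, 3 mm across it and 2 mm in height, leading edge toward the board's +x, parallel to the board within 0.06 rad and level within 0.04 rad; and the turn button is closed (beyond 1.35 rad of 1.57) (all of step 1 and value of joint turn_button above 1.35 rad and linear speed of lamp_base below 0.02 m/s); the robot touches nothing.
It fails at once if a bystander is moved more than 30 mm (distance of any of tape_roll, screwdriver, side_hammer from where it was at the start of the episode above 0.03 m).
It fails at once if the plate is rammed against the board or its screws (more than 60 N) (contact force between lamp_base and wiring_board above 60 N).
It also fails if it takes over 64 s, if anything falls off the work surface, if the arm or the gripper's body presses on something with over 40 N, if the wrist force passes 120 N, or if a joint passes its speed limit or range.

## Working session

There is one attempt and no reset: what is moved stays moved. The work goes in short steps, Python scripts to look and compute and a shell command to move; the robot and the scene stay as the last step left them, time stands still between calls to the robot, and variables do not carry over. Pictures are saved under pics/ and viewed, at most 12 in all, crops included, and the job is handed in when it is done.

```bash
mkdir -p pics; cat > h.py <<'E'
import numpy as np, cv2
from scipy.spatial.transform import Rotation as R
from bench import monitor, optics, look_for, mark_of
def st(): return monitor.read_state()
def rot(s):
    q=s["tcp_rot"]; return R.from_quat([q[1],q[2],q[3],q[0]])
def cam(n):
    s=st(); p=optics.camera(n)
    if n=="wrist":
        M=np.eye(4);M[:3,:3]=rot(s).as_matrix();M[:3,3]=s["tcp_pos"]
        T=M@np.array(p["mount"])
    else:
        A=cv2.Rodrigues(np.array(p["rvec"],float))[0];T=np.eye(4);T[:3,:3]=A.T;T[:3,3]=-A.T@np.array(p["tvec"],float).ravel()
    p["T"]=T; return p
def ray(p,uv):
    d=np.linalg.solve(p["mtx"],[uv[0],uv[1],1.]); return p["T"][:3,3],p["T"][:3,:3]@d
def atz(p,uv,z):
    o,d=ray(p,uv); return o+d*(z-o[2])/d[2]
def proj(p,X):
    c=p["T"][:3,:3].T@(np.array(X)-p["T"][:3,3]); u=p["mtx"]@c; return u[:2]/u[2]
def m(n,p):
    r=mark_of(n,p); return (r[0]["uv"],r[0]["score"]) if r else (None,0)
E
python3 - <<'E'
from h import *
s=st();print(s["time_s"],s["tcp_pos"],s["tcp_rot"],s["opening"],s["ft_force"])
Z=dict(socket_top=.140,hole_front=.07,hole_rear=.07,slot_front=.07,slot_rear=.07,lamp_base=.07,screw_far=.0996,screw_near=.0996,home=.088,button_pivot=.088,button_knob=.117,tape_roll=.07,screwdriver=.07,side_hammer=.07)
for c in("top","side"):
    p=cam(c);cv2.imwrite(f"pics/{c}0.png",p["img"]);print(c,p["T"][:3,3].round(3))
    for n,z in Z.items():
        uv,sc=m(n,p)
        if uv is not None: print(n,np.round(uv,1),round(sc,2),atz(p,uv,z).round(4))
E
```

```text
0.0 [0.19986611 0.61778152 0.23026615] [-1.85516485e-04  1.55750533e-01  9.87795945e-01 -9.53319087e-04] 0.08566778768817944 [0.05302612 0.09480339 0.33379417]
top [ 0.33  -0.252  1.445]
socket_top [307.8 176.5] 0.65 [ 0.5302 -0.1936  0.14  ]
hole_front [296.4 155.8] 0.77 [ 0.6063 -0.1543  0.07  ]
slot_front [305.4 162.4] 0.61 [ 0.5854 -0.1826  0.07  ]
slot_rear [314.7 191.9] 0.77 [ 0.4927 -0.2122  0.07  ]
lamp_base [312.  179.3] 0.98 [ 0.5321 -0.2036  0.07  ]
screw_far [219.9 153.1] 0.59 [0.6083 0.0781 0.0996]
screw_near [226.3 182.7] 0.83 [0.5168 0.056  0.0996]
home [222.1 167.5] 0.82 [0.5656 0.0729 0.088 ]
button_pivot [242.7 195. ] 0.9 [0.4806 0.0074 0.088 ]
button_knob [247.2 206.3] 0.44 [ 0.4435 -0.0123  0.117 ]
tape_roll [299.3 158. ] 0.64 [ 0.5993 -0.1635  0.07  ]
screwdriver [381.6 243.8] 0.94 [ 0.3333 -0.4176  0.07  ]
side_hammer [423.3 207.9] 0.79 [ 0.4437 -0.5474  0.07  ]
side [ 0.097 -0.829  0.771]
socket_top [332.2 175. ] 0.65 [ 0.5419 -0.1963  0.14  ]
hole_front [346.2 181.9] 0.75 [ 0.6058 -0.1704  0.07  ]
hole_rear [287.1 138.9] 0.65 [0.5754 0.0901 0.07  ]
slot_front [343.2 189.4] 0.74 [ 0.5817 -0.1905  0.07  ]
slot_rear [320.1 207.5] 0.85 [ 0.4946 -0.2141  0.07  ]
lamp_base [332.6 198.4] 0.97 [ 0.5392 -0.2038  0.07  ]
screw_far [313.7 317.8] 0.3 [ 0.3072 -0.4791  0.0996]
screw_near [274.2 141.8] 0.58 [0.5173 0.059  0.0996]
home [288.1 138.8] 0.95 [0.5658 0.0653 0.088 ]
button_pivot [275.7 161.9] 0.86 [ 0.4821 -0.0123  0.088 ]
button_knob [264.  155.8] 0.52 [ 0.4526 -0.0063  0.117 ]
tape_roll [275.5 260.8] 0.86 [ 0.3223 -0.3005  0.07  ]
screwdriver [313.6 315.5] 0.68 [ 0.319  -0.4593  0.07  ]
side_hammer [391.8 345.1] 0.94 [ 0.4048 -0.5894  0.07  ]
```

```bash
python3 - <<'E'
import cv2
a=cv2.imread("pics/top0.png")[110:270,180:460];cv2.imwrite("pics/topc.png",cv2.resize(a,None,fx=2.8,fy=2.8,interpolation=2))
a=cv2.imread("pics/side0.png")[100:300,200:460];cv2.imwrite("pics/sidec.png",cv2.resize(a,None,fx=3,fy=3,interpolation=2))
E
```

```text
(no output)
```

View pics/topc.png

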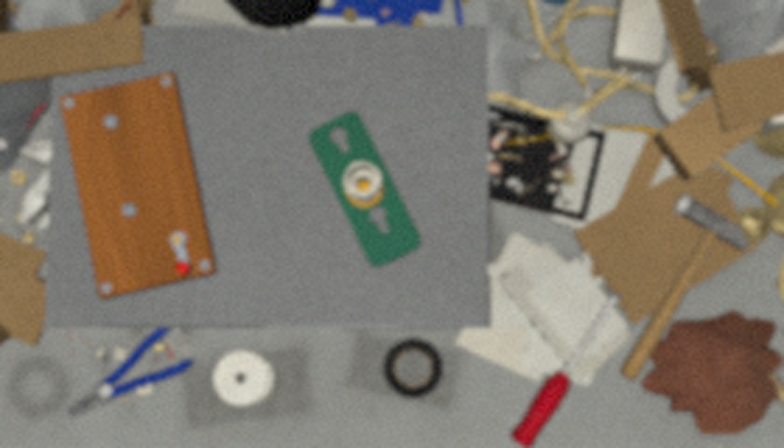

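View pics/sidec.png

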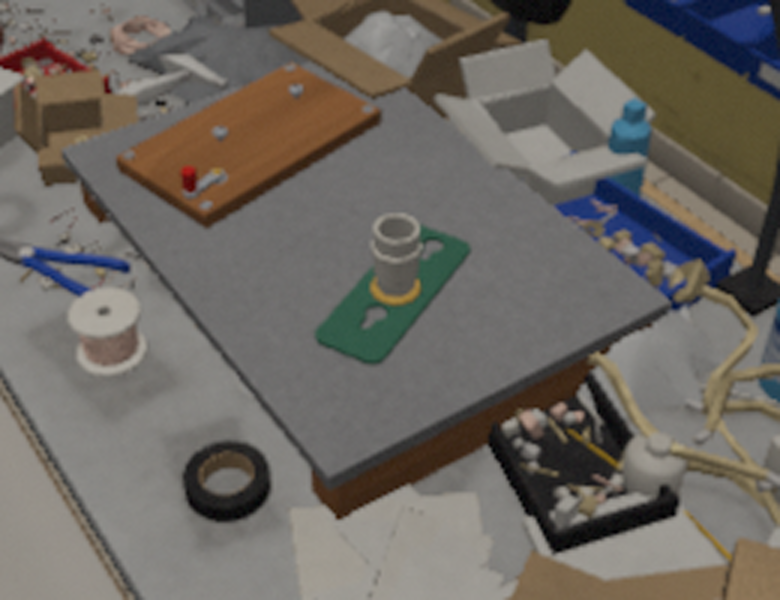

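The top crop shows the board at left, with screws near (219,153) and (226,185) and the red knob near (245,205). The green lamp base is right of centre at about (309,175), with its leading end up and slightly left. The side view agrees: the knob is at the board's near right corner and the bystanders are off the panel. Next I'll go over the board for a wrist view.

```bash
python3 -m handwheel '[{"slide":[-1,-1,-0.5],"twist":[0,0,0],"hand":85},{"slide":[-1,-1,-0.5],"twist":[0,0,0],"hand":85},{"slide":[-1,-1,-0.5],"twist":[0,0,0],"hand":85},{"slide":[-1,-1,-0.5],"twist":[0,0,0],"hand":85},{"slide":[-1,-1,-0.5],"twist":[0,0,0],"hand":85},{"slide":[-1,-1,-0.5],"twist":[0,0,0],"hand":85},{"slide":[-1,-1,-0.5],"twist":[0,0,0],"hand":85},{"slide":[-1,-1,0],"twist":[0,0,0],"hand":85},{"slide":[-1,-1,0],"twist":[0,0,0],"hand":85},{"slide":[-1,-1,0],"twist":[0,0,0],"hand":85}]'
python3 -m handwheel '[{"slide":[-1,-1,0],"twist":[0,0,0],"hand":85},{"slide":[-1,-1,0],"twist":[0,0,0],"hand":85},{"slide":[-1,-1,0],"twist":[0,0,0],"hand":85},{"slide":[-1,-1,0],"twist":[0,0,0],"hand":85},{"slide":[-1,-1,0],"twist":[0,0,0],"hand":85},{"slide":[-1,-1,0],"twist":[0,0,0],"hand":85},{"slide":[-1,-1,0],"twist":[0,0,0],"hand":85},{"slide":[-1,-1,0],"twist":[0,0,0],"hand":85},{"slide":[-1,-1,0],"twist":[0,0,0],"hand":85},{"slide":[-1,-1,0],"twist":[0,0,0],"hand":85}]'
python3 -m handwheel '[{"slide":[-0.5,-0.5,0],"twist":[0,0,0],"hand":85},{"slide":[0,0,0],"twist":[0,0,0],"hand":85},{"slide":[0,0,0],"twist":[0,0,0],"hand":85}]'
cat > w.py <<'E'
from h import *
import sys
p=cam("wrist");cv2.imwrite(f"pics/{sys.argv[1]}.png",p["img"])
s=st();print(s["time_s"],np.round(s["tcp_pos"],4),np.round(s["joint_positions"],2),"yaw_y",np.arctan2(*rot(s).as_matrix()[1::-1,1]))
print("cam",p["T"][:3,3].round(3),p["T"][:3,2].round(2),"footprint",[atz(p,u,.088)[:2].round(2) for u in((0,0),(640,0),(640,400),(0,400))])
for a in sys.argv[2:]:
    n,z=a.split(":")
    for r in mark_of(n,p)[:2]: print(n,np.round(r["uv"],1),round(r["score"],2),atz(p,r["uv"],float(z)).round(4))
E
python3 w.py w1 screw_far:.0996 screw_near:.0996 home:.088 button_pivot:.088 button_knob:.117 wiring_board:.07 socket_top:.14 lamp_base:.07
```

```text
time_s: 2.5
tcp_pos: [0.3292, 0.3656, 0.3016]
tcp_rot: [0.0, 0.156, 0.988, 0.0]
ft_force: [0.0, 0.4, -0.2]
opening: 0.0852
grip_force: 0.0
time_s: 3.5
tcp_pos: [0.4579, 0.1138, 0.3016]
tcp_rot: [0.0, 0.156, 0.988, 0.0]
ft_force: [0.6, 0.5, -0.5]
opening: 0.085
grip_force: 0.0
time_s: 3.8
tcp_pos: [0.4637, 0.1028, 0.3013]
tcp_rot: [-0.0, 0.156, 0.988, 0.0]
ft_force: [0.4, 0.4, -0.3]
opening: 0.0853
grip_force: 0.0
3.85 [0.4635 0.1033 0.3013] [-0.2   0.09 -0.08  1.9   0.01  1.16  0.98] yaw_y 1.259293254454996
cam [0.389 0.128 0.443] [ 0.29 -0.09 -0.95] footprint [array([ 0.19, -0.15]), array([0.39, 0.47]), array([0.96, 0.47]), array([ 0.65, -0.48])]
screw_far [337.8 279.9] 0.6 [0.6045 0.0861 0.0996]
screw_far [316.9 250.1] 0.4 [0.5552 0.0735 0.0996]
screw_near [294.4 220.3] 0.98 [0.5085 0.0599 0.0996]
button_pivot [245.2 207.2] 0.94 [0.4772 0.0052 0.088 ]
button_knob [219.5 195.4] 0.94 [ 0.4481 -0.007   0.117 ]
button_knob [297.2 224.9] 0.74 [0.5089 0.0645 0.117 ]
wiring_board [300.6 233.8] 0.97 [0.5397 0.0555 0.07  ]
socket_top [100.5 317.9] 0.76 [ 0.5412 -0.1954  0.14  ]
lamp_base [136.7 282.9] 0.73 [ 0.5396 -0.1904  0.07  ]
```

```bash
python3 -m handwheel '[{"slide":[-0.6,-0.94,0],"twist":[0,0,0],"hand":85},{"slide":[-0.6,-0.94,0],"twist":[0,0,0],"hand":85},{"slide":[-0.6,-0.94,0],"twist":[0,0,0],"hand":85},{"slide":[-0.6,-0.94,0],"twist":[0,0,0],"hand":85},{"slide":[-0.6,-0.94,0],"twist":[0,0,0],"hand":85},{"slide":[-0.6,-0.94,0],"twist":[0,0,0],"hand":85},{"slide":[-0.6,-0.94,0],"twist":[0,0,0],"hand":85},{"slide":[-0.6,-0.94,0],"twist":[0,0,0],"hand":85},{"slide":[-0.6,-0.94,0],"twist":[0,0,0],"hand":85},{"slide":[-0.6,-0.94,0],"twist":[0,0,0],"hand":85}]' >/dev/null
python3 -m handwheel '[{"slide":[-0.6,-0.94,0],"twist":[0,0,0],"hand":85},{"slide":[-0.6,-0.94,0],"twist":[0,0,0],"hand":85},{"slide":[-0.6,-0.94,0],"twist":[0,0,0],"hand":85},{"slide":[-0.4,-0.94,0],"twist":[0,0,0],"hand":85},{"slide":[0,0,0],"twist":[0,0,-1],"hand":85},{"slide":[0,0,0],"twist":[0,0,-1],"hand":85},{"slide":[0,0,0],"twist":[0,0,-1],"hand":85},{"slide":[0,0,0],"twist":[0,0,-1],"hand":85},{"slide":[0,0,0],"twist":[0,0,-1],"hand":85},{"slide":[0,0,0],"twist":[0,0,-1],"hand":85}]' >/dev/null
python3 -m handwheel '[{"slide":[0,0,0],"twist":[0,0,-1],"hand":85},{"slide":[0,0,0],"twist":[0,0,-1],"hand":85},{"slide":[0,0,0],"twist":[0,0,-1],"hand":85},{"slide":[0,0,0],"twist":[0,0,0],"hand":85},{"slide":[0,0,0],"twist":[0,0,0],"hand":85}]'
python3 w.py w2 socket_top:.14 lamp_base:.07 hole_front:.07 hole_rear:.07 slot_front:.07 slot_rear:.07 screw_far:.0996 screw_near:.0996
```

```text
time_s: 6.75
tcp_pos: [0.539, -0.1987, 0.3012]
tcp_rot: [-0.0, -0.201, 0.98, 0.0]
ft_force: [-0.1, -0.3, 0.1]
opening: 0.0849
grip_force: 0.0
6.8 [ 0.539  -0.1987  0.3012] [ 0.26  0.27  0.06  1.68 -0.02  1.19  2.3 ] yaw_y 1.976149909465017
cam [ 0.467 -0.228  0.443] [ 0.28  0.12 -0.95] footprint [array([ 0.5 , -0.56]), array([0.25, 0.03]), array([0.67, 0.41]), array([ 1.07, -0.51])]
socket_top [319.5 185.5] 0.68 [ 0.54  -0.195  0.14 ]
lamp_base [321.  170.8] 0.57 [ 0.5385 -0.1931  0.07  ]
lamp_base [491.2 299.5] 0.39 [0.6156 0.1084 0.07  ]
hole_front [322.7 220.2] 0.93 [ 0.5987 -0.1647  0.07  ]
hole_rear [316.8 146.5] 0.69 [ 0.5128 -0.2099  0.07  ]
slot_front [320.1 207.7] 0.85 [ 0.584  -0.1748  0.07  ]
slot_front [316.6 145.3] 0.24 [ 0.5115 -0.2107  0.07  ]
slot_rear [316.6 131.7] 0.73 [ 0.4965 -0.2171  0.07  ]
screw_far [492.5 303.5] 0.92 [0.6084 0.0868 0.0996]
screw_near [518.1 239.4] 0.93 [0.5161 0.0639 0.0996]
```

View pics/w2.png

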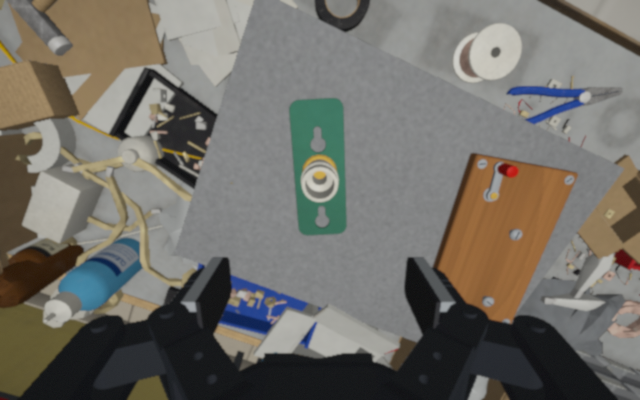

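The wrist picture shows the plate between the fingers, with the lampholder at about (320,182) and the leading keyhole at (322,220). The board, screws and red knob are at right. The measured spacings agree with the given sizes. I'll grasp now.

```bash
python3 -m handwheel '[{"slide":[0,0,1],"twist":[0,0,-0.86],"hand":85},{"slide":[-0.14,0.12,1],"twist":[0,0,0],"hand":85},{"slide":[0,0,1],"twist":[0,0,0],"hand":85},{"slide":[0,0,1],"twist":[0,0,0],"hand":85},{"slide":[0,0,1],"twist":[0,0,0],"hand":85},{"slide":[0,0,1],"twist":[0,0,0],"hand":85},{"slide":[0,0,1],"twist":[0,0,0],"hand":85},{"slide":[0,0,1],"twist":[0,0,0],"hand":85},{"slide":[0,0,1],"twist":[0,0,0],"hand":85},{"slide":[0,0,0.95],"twist":[0,0,0],"hand":85}]'
python3 -m handwheel '[{"slide":[0,0,0],"twist":[0,0,0],"hand":50},{"slide":[0,0,0],"twist":[0,0,0],"hand":30},{"slide":[0,0,0],"twist":[0,0,0],"hand":30},{"slide":[0,0,0],"twist":[0,0,0],"hand":30},{"slide":[0,0,0],"twist":[0,0,0],"hand":30},{"slide":[0,0,0],"twist":[0,0,0],"hand":30},{"slide":[0,0,0],"twist":[0,0,0],"hand":30},{"slide":[0,0,0],"twist":[0,0,0],"hand":30}]' 60
```

```text
time_s: 8.2
tcp_pos: [0.5405, -0.1952, 0.1015]
tcp_rot: [0.0, -0.236, 0.972, 0.0]
ft_force: [-0.5, -0.6, -0.3]
opening: 0.0848
grip_force: 0.0
time_s: 9.0
tcp_pos: [0.5415, -0.1956, 0.104]
tcp_rot: [0.001, -0.236, 0.972, -0.001]
ft_force: [-0.2, 0.7, 7.1]
opening: 0.0373
grip_force: 60.6
```

```bash
python3 -m handwheel '[{"slide":[0,0,-0.5],"twist":[0,0,0],"hand":30},{"slide":[0,0,-1],"twist":[0,0,0],"hand":30},{"slide":[0,0,-1],"twist":[0,0,0],"hand":30},{"slide":[0,0,-0.7],"twist":[0,0,0],"hand":30},{"slide":[0,0,0],"twist":[0,0,0],"hand":30},{"slide":[0,0,0],"twist":[0,0,0],"hand":30}]'
python3 w.py w3 socket_top:.20 hole_front:.13 hole_rear:.13 slot_front:.13 slot_rear:.13 screw_far:.0996 screw_near:.0996 button_pivot:.088
```

```text
time_s: 9.6
tcp_pos: [0.5402, -0.1952, 0.1662]
tcp_rot: [0.0, -0.236, 0.972, 0.0]
ft_force: [-1.1, -0.1, -3.2]
opening: 0.0375
grip_force: 60.9
9.65 [ 0.5397 -0.195   0.1655] [ 0.27  0.41  0.04  1.82 -0.02  0.92  2.36] yaw_y 2.046891950165581
cam [ 0.471 -0.23   0.308] [ 0.27  0.14 -0.95] footprint [array([ 0.51, -0.44]), array([ 0.32, -0.08]), array([0.57, 0.17]), array([ 0.85, -0.38])]
socket_top [317.8 296.8] 0.86 [ 0.5388 -0.1947  0.2   ]
hole_front [317.4 320.4] 0.83 [ 0.6004 -0.1633  0.13  ]
hole_front [568.3 253.9] 0.63 [ 0.4785 -0.041   0.13  ]
hole_rear [318.3 178.3] 0.67 [ 0.5083 -0.21    0.13  ]
slot_rear [317.8 150.4] 0.57 [ 0.4935 -0.218   0.13  ]
screw_near [604.4 318.2] 0.67 [0.5119 0.0581 0.0996]
button_pivot [569.5 254.1] 0.61 [0.4801 0.0044 0.088 ]
```

View pics/w3.png

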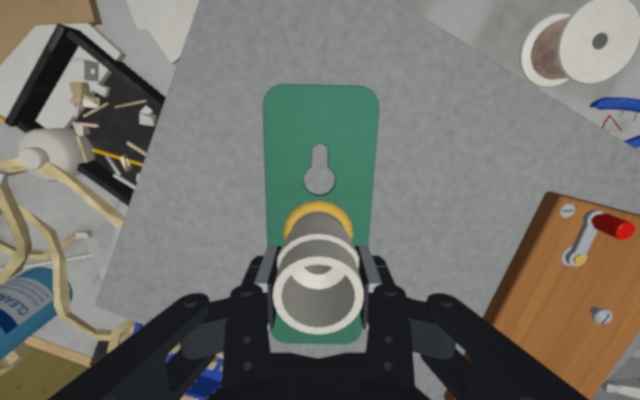

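```bash
python3 -m handwheel '[{"slide":[0,0,0],"twist":[0,0,0.5],"hand":30},{"slide":[0,0,0],"twist":[0,0,0.8],"hand":30},{"slide":[0,0,0],"twist":[0,0,0.8],"hand":30},{"slide":[0,0,0],"twist":[0,0,0.5],"hand":30},{"slide":[-0.2,0.5,0],"twist":[0,0,0],"hand":30},{"slide":[-0.4,0.9,0],"twist":[0,0,0],"hand":30},{"slide":[-0.4,0.9,0],"twist":[0,0,0],"hand":30},{"slide":[-0.4,1,0],"twist":[0,0,0],"hand":30},{"slide":[-0.4,1,0],"twist":[0,0,0],"hand":30},{"slide":[-0.4,1,0],"twist":[0,0,0],"hand":30}]'
python3 -m handwheel '[{"slide":[-0.4,1,0],"twist":[0,0,0],"hand":30},{"slide":[-0.4,1,0],"twist":[0,0,0],"hand":30},{"slide":[-0.2,0.6,0],"twist":[0,0,0],"hand":30},{"slide":[-0.2,0.3,0],"twist":[0,0,0],"hand":30},{"slide":[0,0,0],"twist":[0,0,0],"hand":30},{"slide":[0,0,0],"twist":[0,0,0],"hand":30}]'
python3 w.py w4 socket_top:.202 hole_front:.136 hole_rear:.136 slot_front:.136 slot_rear:.136 screw_far:.0996 screw_near:.0996 button_pivot:.088 button_knob:.117
python3 - <<'E'
from h import *
p=cam("top")
for n in("screw_far","screw_near","button_pivot","home"): print(n,*[ (np.round(r["uv"],1),r["score"],atz(p,r["uv"],.088 if n in("home","button_pivot") else .0996).round(4)) for r in mark_of(n,p)[:1]])
E
```

```text
time_s: 11.05
tcp_pos: [0.5548, -0.0795, 0.1663]
tcp_rot: [0.0, -0.135, 0.991, 0.0]
ft_force: [0.7, 0.2, -2.8]
opening: 0.0374
grip_force: 60.9
time_s: 11.65
tcp_pos: [0.5625, -0.0202, 0.1662]
tcp_rot: [-0.0, -0.133, 0.991, -0.0]
ft_force: [0.3, 0.3, -3.1]
opening: 0.0374
grip_force: 60.9
11.7 [ 0.5624 -0.0206  0.1662] [-0.03  0.39  0.03  1.85 -0.01  0.91  1.84] yaw_y 1.837320396116973
cam [ 0.487 -0.04   0.308] [ 0.3   0.08 -0.95] footprint [array([ 0.48, -0.25]), array([0.37, 0.14]), array([0.67, 0.33]), array([ 0.83, -0.27])]
socket_top [315.  297.3] 0.96 [ 0.5601 -0.0208  0.202 ]
socket_top [319.1 177.9] 0.21 [ 0.5112 -0.0325  0.202 ]
hole_front [316.6 317.1] 0.95 [ 0.6205 -0.004   0.136 ]
hole_rear [317.2 177.9] 0.59 [ 0.5265 -0.0292  0.136 ]
slot_front [430.2 236.9] 0.25 [0.5443 0.0485 0.136 ]
slot_rear [320.1 153.3] 0.97 [ 0.5123 -0.0313  0.136 ]
screw_far [425.2 297.9] 0.92 [0.6077 0.0832 0.0996]
screw_near [448.  177.4] 0.9 [0.5102 0.0621 0.0996]
button_pivot [381.1 112.7] 0.66 [0.4807 0.0045 0.088 ]
screw_far
screw_near (array([224.7, 178.5]), 0.66, array([0.5297, 0.0612, 0.0996]))
button_pivot (array([242.8, 196.7]), 0.79, array([0.4754, 0.007 , 0.088 ]))
home (array([220.2, 168. ]), 0.84, array([0.5641, 0.0787, 0.088 ]))
```

View pics/w4.png

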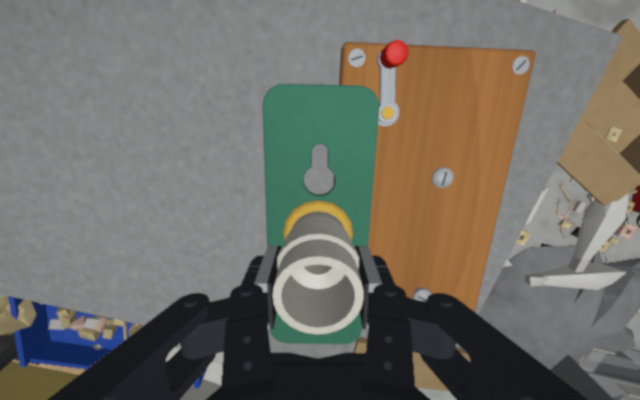

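The wrist picture shows the held plate square to the tool, with its rear keyhole at (319,178). The near screw is at (443,178), the far screw at (424,298) is partly hidden by the finger, the pivot is at (387,113) and the knob at (396,52). I'll refine the screws and the keyhole by segmentation.

```bash
cat > seg.py <<'E'
from h import *
# intensity blobs of low saturation near a guess; returns centroid
def blob(img,uv,w=16,smax=70):
    x,y=map(int,uv);c=img[y-w:y+w,x-w:x+w]
    h=cv2.cvtColor(c,cv2.COLOR_BGR2HSV);mk=(h[...,1]<smax).astype(np.uint8)
    n,l,s,ce=cv2.connectedComponentsWithStats(mk)
    b=[(s[i,4],s[i,2:4].tolist(),(ce[i]+[x-w,y-w]).round(1).tolist(),(s[i,:2]+s[i,2:4]/2+[x-w-.5,y-w-.5]).tolist()) for i in range(1,n) if s[i,4]>25]
    return sorted(b,key=lambda t:-t[0])
E
python3 - <<'E'
from seg import *
for f,us in(("w1",[(338,280),(294,221)]),("w2",[(489,301),(516,235)]),("w4",[(424,298),(443,178),(318,180)])):
    im=cv2.imread(f"pics/{f}.png")
    for u in us: print(f,u,blob(im,u,16 if u!=(318,180) else 24)[:2])
p=cam("wrist");print(p["mtx"].round(1).tolist()); np.save("mount.npy",p["mount"]);np.save("K.npy",p["mtx"]);print(np.round(p["mount"],4).tolist())
E
```

```text
w1 (338, 280) [(np.int32(101), [12, 11], [335.7, 282.1], [335.5, 282.0])]
w1 (294, 221) [(np.int32(115), [12, 12], [295.4, 221.4], [295.5, 221.5])]
w2 (489, 301) [(np.int32(102), [12, 11], [487.5, 301.0], [487.5, 301.0]), (np.int32(88), [13, 10], [477.6, 312.6], [479.0, 311.5])]
w2 (516, 235) [(np.int32(114), [12, 11], [515.4, 234.0], [515.5, 234.0])]
w4 (424, 298) [(np.int32(687), [32, 26], [423.8, 302.4], [423.5, 300.5])]
w4 (443, 178) [(np.int32(347), [22, 21], [442.2, 177.3], [442.5, 177.0])]
w4 (318, 180) [(np.int32(931), [32, 39], [318.8, 176.1], [318.5, 175.0])]
[[302.3, 0.0, 317.6], [0.0, 302.3, 201.4], [0.0, 0.0, 1.0]]
[[-0.0009, -0.952, -0.306, 0.0779], [1.0, -0.0008, -0.0005, 0.0012], [0.0003, -0.306, 0.952, -0.142], [0.0, 0.0, 0.0, 1.0]]
```

```bash
python3 - <<'E'
from h import *
K=np.load("K.npy");M=np.load("mount.npy")
def mk(t,y):
    T=np.eye(4);c,s=np.cos(y),np.sin(y);T[:3,:3]=np.array([[-s,c,0],[c,s,0],[0,0,-1]]);T[:3,3]=t
    return dict(T=T@M,mtx=K)
P={"w1":mk([.4635,.1033,.3013],1.2593),"w2":mk([.539,-.1987,.3012],1.97615),"w4":mk([.5624,-.0206,.1662],1.83732)}
for f,a,b in(("w1",(335.7,282),(295.4,221.5)),("w2",(487.5,301),(515.5,234)),("w4",(424,298),(442.4,177.2))):
    A=atz(P[f],a,.097)[:2];B=atz(P[f],b,.097)[:2];d=A-B
    print(f,A.round(4),B.round(4),"len",np.hypot(*d).round(4),"yaw",np.arctan2(d[1],d[0]).round(4),"mid",((A+B)/2).round(4))
print("pivot w4",atz(P["w4"],(387,113),.094).round(4),"knob",atz(P["w4"],(396,52),.112).round(4))
# hole in tool frame
I=dict(T=M,mtx=K)
for z in(.030,.032,.034): print(z,atz(I,(318.6,178.3),z).round(4),atz(I,(317,318.5),z).round(4),"socket",atz(I,(317.,296.),z-.066).round(4),"tail",atz(I,(321,84.5),z).round(4))
E
```

```text
w1 [0.6088 0.0825] [0.5118 0.0601] len 0.0996 yaw 0.2267 mid [0.5603 0.0713]
w2 [0.6086 0.0808] [0.5114 0.0587] len 0.0997 yaw 0.2227 mid [0.56   0.0698]
w4 [0.6096 0.0835] [0.5114 0.0591] len 0.1012 yaw 0.2432 mid [0.5605 0.0713]
pivot w4 [0.48  0.007 0.094] knob [ 0.4466 -0.0032  0.112 ]
0.03 [0.0368 0.0017 0.03  ] [-0.0613  0.0006  0.03  ] socket [ 0.0032  0.0009 -0.036 ] tail [0.0879 0.003  0.03  ]
0.032 [0.0364 0.0017 0.032 ] [-0.0629  0.0006  0.032 ] socket [ 0.0018  0.0009 -0.034 ] tail [0.0881 0.003  0.032 ]
0.034 [0.0359 0.0017 0.034 ] [-0.0645  0.0006  0.034 ] socket [ 0.0004  0.0009 -0.032 ] tail [0.0882 0.003  0.034 ]
```

```bash
python3 -m handwheel '[{"slide":[0,0,0],"twist":[0,0,0.38],"hand":30},{"slide":[0,0.4,0],"twist":[0,0,0],"hand":30},{"slide":[0.13,0.8,0],"twist":[0,0,0],"hand":30},{"slide":[0,0.9,0],"twist":[0,0,0],"hand":30},{"slide":[0,0.9,0],"twist":[0,0,0],"hand":30},{"slide":[0,0.8,0.2],"twist":[0,0,0],"hand":30},{"slide":[0,0.62,0.3],"twist":[0,0,0],"hand":30},{"slide":[0,0,0.4],"twist":[0,0,0],"hand":30},{"slide":[0,0,0.4],"twist":[0,0,0],"hand":30},{"slide":[0,0,0],"twist":[0,0,0],"hand":30}]'
python3 w.py w5 hole_rear:.109 slot_rear:.109 screw_near:.0996 button_pivot:.088 button_knob:.117
python3 -c "
import cv2
a=cv2.imread('pics/w5.png')[20:240,200:480];cv2.imwrite('pics/w5c.png',cv2.resize(a,None,fx=2.5,fy=2.5,interpolation=2))"
```

```text
time_s: 13.45
tcp_pos: [0.5381, 0.0649, 0.1386]
tcp_rot: [-0.002, -0.118, 0.993, -0.0]
ft_force: [-0.2, -0.8, -2.5]
opening: 0.0372
grip_force: 60.9
13.5 [0.5386 0.0649 0.1393] [-0.17  0.39 -0.    1.91  0.    0.84  1.64] yaw_y 1.8068694408842496
cam [0.462 0.048 0.281] [ 0.29  0.07 -0.95] footprint [array([ 0.45, -0.14]), array([0.37, 0.21]), array([0.63, 0.37]), array([ 0.76, -0.16])]
hole_rear [317.  176.7] 0.58 [0.501  0.0568 0.109 ]
slot_rear [319.3 151.6] 0.79 [0.4865 0.0547 0.109 ]
slot_rear [244.4 119.7] 0.55 [0.4791 0.0105 0.109 ]
screw_near [318.1 190. ] 0.76 [0.5111 0.0599 0.0996]
screw_near [318.3 148.9] 0.74 [0.4864 0.0541 0.0996]
button_pivot [245.4 117.9] 0.61 [0.48   0.0064 0.088 ]
button_knob [223.7  50.3] 0.83 [ 0.4482 -0.0029  0.117 ]
```

View pics/w5c.png

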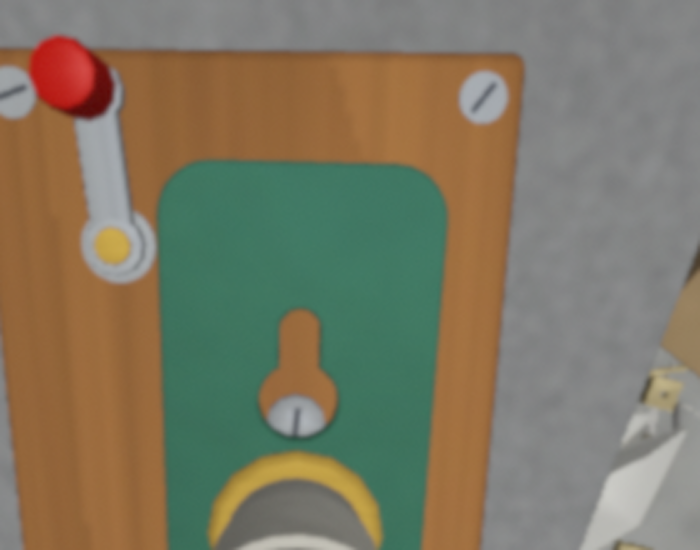

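The crop shows the near screw head through the round end of the rear keyhole, laterally centred (column 296 against 298). The plate's tail edge is parallel to the board edge. I'll lower onto the heads gently.

```bash
python3 -m handwheel '[{"slide":[0,0,0.1],"twist":[0,0,0],"hand":30},{"slide":[0,0,0.1],"twist":[0,0,0],"hand":30},{"slide":[0,0,0.05],"twist":[0,0,0],"hand":30},{"slide":[0,0,0.05],"twist":[0,0,0],"hand":30},{"slide":[0,0,0],"twist":[0,0,0],"hand":30}]'
python3 -m handwheel '[{"slide":[0,0,0.05],"twist":[0,0,0],"hand":30},{"slide":[0,0,0],"twist":[0,0,0],"hand":30}]'
```

```text
time_s: 14.25
tcp_pos: [0.539, 0.0662, 0.1341]
tcp_rot: [-0.0, -0.119, 0.993, 0.0]
ft_force: [-0.5, -0.9, -3.3]
opening: 0.0372
grip_force: 60.9
time_s: 14.45
tcp_pos: [0.5392, 0.0662, 0.1332]
tcp_rot: [0.0, -0.119, 0.993, 0.0]
ft_force: [-0.4, 0.2, -3.4]
opening: 0.0373
grip_force: 60.9
```

```bash
python3 -m handwheel '[{"slide":[0,0,0.05],"twist":[0,0,0],"hand":30},{"slide":[0,0,0],"twist":[0,0,0],"hand":30}]'
python3 -m handwheel '[{"slide":[0,0,0.05],"twist":[0,0,0],"hand":30},{"slide":[0,0,0],"twist":[0,0,0],"hand":30}]'
python3 - <<'E'
from seg import *
p=cam("wrist");print(blob(p["img"],(318,180),24)[:2]);s=st();print(s["tcp_pos"],s["ft_force"])
E
```

```text
time_s: 14.65
tcp_pos: [0.5393, 0.0662, 0.1328]
tcp_rot: [0.0, -0.119, 0.993, 0.0]
ft_force: [-1.1, -0.9, 3.2]
opening: 0.0372
grip_force: 61.5
time_s: 14.85
tcp_pos: [0.5393, 0.0663, 0.1326]
tcp_rot: [0.0, -0.119, 0.993, 0.0]
ft_force: [-4.7, -2.2, 10.0]
opening: 0.0369
grip_force: 62.2
[(np.int32(350), [31, 19], [317.0, 186.4], [318.0, 186.0])]
[0.53933861 0.0662417  0.13260746] [-5.5328255  -0.08600303 10.17079755]
```

```bash
python3 -m handwheel '[{"slide":[-0.05,0,-0.02],"twist":[0,0,0],"hand":30},{"slide":[-0.05,0,0],"twist":[0,0,0],"hand":30},{"slide":[-0.05,0,0],"twist":[0,0,0],"hand":30},{"slide":[-0.05,0,0],"twist":[0,0,0],"hand":30},{"slide":[-0.05,0,0],"twist":[0,0,0],"hand":30},{"slide":[0,0,0],"twist":[0,0,0],"hand":30}]'
python3 -m handwheel '[{"slide":[-0.05,0,0],"twist":[0,0,0],"hand":30},{"slide":[0,0,0],"twist":[0,0,0],"hand":30}]'
python3 - <<'E'
from seg import *
p=cam("wrist");print(blob(p["img"],(318,180),24)[:2]);s=st();print(s["tcp_pos"],s["ft_force"])
E
```

```text
time_s: 15.5
tcp_pos: [0.5443, 0.0674, 0.1314]
tcp_rot: [0.0, -0.119, 0.993, 0.0]
ft_force: [0.7, -0.6, -2.8]
opening: 0.0372
grip_force: 60.9
time_s: 15.7
tcp_pos: [0.5451, 0.0676, 0.1314]
tcp_rot: [-0.0, -0.119, 0.993, 0.0]
ft_force: [-0.5, -0.4, -2.3]
opening: 0.0373
grip_force: 60.9
[(np.int32(529), [26, 29], [315.3, 180.1], [315.5, 180.0])]
[0.54497517 0.06764572 0.13137796] [ 0.1721562  -0.66197624 -3.13684371]
```

```bash
python3 -m handwheel '[{"slide":[0,0,0.05],"twist":[0,0,0],"hand":30},{"slide":[0,0,0.05],"twist":[0,0,0],"hand":30},{"slide":[0,0,0],"twist":[0,0,0],"hand":30}]'
cat > key.py <<'E'
from seg import *
p=cam("wrist");im=p["img"];c=im[130:210,285:350];h=cv2.cvtColor(c,cv2.COLOR_BGR2HSV)
g=((h[...,0]>60)&(h[...,0]<95)&(h[...,1]>90)).astype(np.uint8)
n,l,s,ce=cv2.connectedComponentsWithStats(1-g)
k=l==max(range(1,n),key=lambda i:s[i,4]*(abs(ce[i]-[33,48]).sum()<25))
ys,xs=np.nonzero(k)
w=[(y+130,int(xs[ys==y].min()+285),int(xs[ys==y].max()+285)) for y in range(ys.min(),ys.max()+1,4)]
print("keyhole rows",ys.min()+130,ys.max()+130,w)
print("head",blob(im,(318,180),24)[:1])
s=st();print(np.round(s["tcp_pos"],4),np.round(s["ft_force"],1))
cv2.imwrite("pics/k.png",cv2.resize(im[20:240,200:480],None,fx=2.5,fy=2.5,interpolation=2))
E
python3 key.py
```

```text
time_s: 16.05
tcp_pos: [0.5449, 0.0676, 0.1295]
tcp_rot: [-0.0, -0.119, 0.993, -0.0]
ft_force: [0.0, -0.3, -2.5]
opening: 0.0376
grip_force: 60.9
keyhole rows 143 195 [(143, 316, 323), (147, 312, 327), (151, 311, 328), (155, 311, 328), (159, 311, 328), (163, 310, 328), (167, 309, 329), (171, 305, 333), (175, 303, 335), (179, 303, 335), (183, 303, 335), (187, 305, 333), (191, 308, 330), (195, 317, 322)]
head [(np.int32(539), [27, 39], [315.6, 180.8], [316.0, 175.0])]
[0.545  0.0676 0.1296] [ 0.3 -0.9 -2. ]
```

```bash
python3 -m handwheel '[{"slide":[-0.03,-0.07,0],"twist":[0,0,0],"hand":30},{"slide":[0,0,0.05],"twist":[0,0,0],"hand":30},{"slide":[0,0,0.05],"twist":[0,0,0],"hand":30},{"slide":[0,0,0],"twist":[0,0,0],"hand":30}]'
python3 key.py
```

```text
time_s: 16.5
tcp_pos: [0.5457, 0.0664, 0.1275]
tcp_rot: [-0.0, -0.119, 0.993, 0.0]
ft_force: [0.0, -0.1, -2.7]
opening: 0.0375
grip_force: 60.9
keyhole rows 143 195 [(143, 316, 323), (147, 312, 327), (151, 311, 328), (155, 311, 328), (159, 311, 328), (163, 311, 328), (167, 309, 329), (171, 305, 333), (175, 303, 335), (179, 302, 335), (183, 303, 335), (187, 305, 333), (191, 308, 330), (195, 318, 321)]
head [(np.int32(530), [26, 26], [318.6, 181.8], [318.5, 181.5])]
[0.5458 0.0664 0.1275] [-0.2 -0.2 -2.3]
```

```bash
python3 -m handwheel '[{"slide":[-0.05,0,0],"twist":[0,0,0],"hand":30},{"slide":[0,0,0.1],"twist":[0,0,0],"hand":30},{"slide":[0,0,0.1],"twist":[0,0,0],"hand":30},{"slide":[0,0,0.05],"twist":[0,0,0],"hand":30},{"slide":[0,0,0],"twist":[0,0,0],"hand":30}]'
python3 -m handwheel '[{"slide":[0,0,0.05],"twist":[0,0,0],"hand":30},{"slide":[0,0,0],"twist":[0,0,0],"hand":30}]'
python3 key.py
```

```text
time_s: 17.05
tcp_pos: [0.5466, 0.0666, 0.1224]
tcp_rot: [-0.0, -0.119, 0.993, 0.0]
ft_force: [-0.1, -0.8, -2.9]
opening: 0.0373
grip_force: 60.9
time_s: 17.25
tcp_pos: [0.5469, 0.0666, 0.122]
tcp_rot: [0.0, -0.118, 0.993, 0.0]
ft_force: [-1.5, -0.3, 1.8]
opening: 0.0375
grip_force: 61.3
keyhole rows 143 195 [(143, 316, 323), (147, 312, 327), (151, 311, 328), (155, 311, 328), (159, 311, 328), (163, 311, 328), (167, 309, 329), (171, 305, 333), (175, 303, 335), (179, 302, 335), (183, 303, 335), (187, 304, 333), (191, 308, 330), (195, 316, 321)]
head [(np.int32(571), [30, 27], [318.6, 182.0], [318.5, 182.0])]
[0.5469 0.0666 0.122 ] [-2.2 -0.4  1.6]
```

```bash
python3 -m handwheel '[{"slide":[-0.1,0,0],"twist":[0,0,0],"hand":30},{"slide":[-0.1,0,0],"twist":[0,0,0],"hand":30},{"slide":[-0.1,0,0],"twist":[0,0,0],"hand":30},{"slide":[0,0,0],"twist":[0,0,0],"hand":30}]'
python3 -m handwheel '[{"slide":[-0.1,0,0],"twist":[0,0,0],"hand":30},{"slide":[-0.1,0,0],"twist":[0,0,0],"hand":30},{"slide":[-0.1,0,0],"twist":[0,0,0],"hand":30},{"slide":[0,0,0],"twist":[0,0,0],"hand":30}]'
python3 key.py
```

```text
time_s: 17.7
tcp_pos: [0.5526, 0.0679, 0.122]
tcp_rot: [-0.0, -0.119, 0.993, -0.0]
ft_force: [-4.8, -1.8, 4.5]
opening: 0.0376
grip_force: 61.8
time_s: 18.1
tcp_pos: [0.5583, 0.0693, 0.122]
tcp_rot: [-0.0, -0.119, 0.993, -0.0]
ft_force: [-4.5, -1.2, 5.5]
opening: 0.0373
grip_force: 61.8
keyhole rows 143 195 [(143, 316, 323), (147, 312, 327), (151, 310, 328), (155, 306, 331), (159, 305, 332), (163, 305, 333), (167, 306, 331), (171, 305, 333), (175, 303, 334), (179, 302, 335), (183, 303, 335), (187, 304, 333), (191, 308, 330), (195, 315, 323)]
head [(np.int32(455), [31, 28], [318.5, 164.3], [318.0, 169.5])]
[0.5583 0.0693 0.122 ] [-3.7 -1.1  4.4]
```

View pics/k.png

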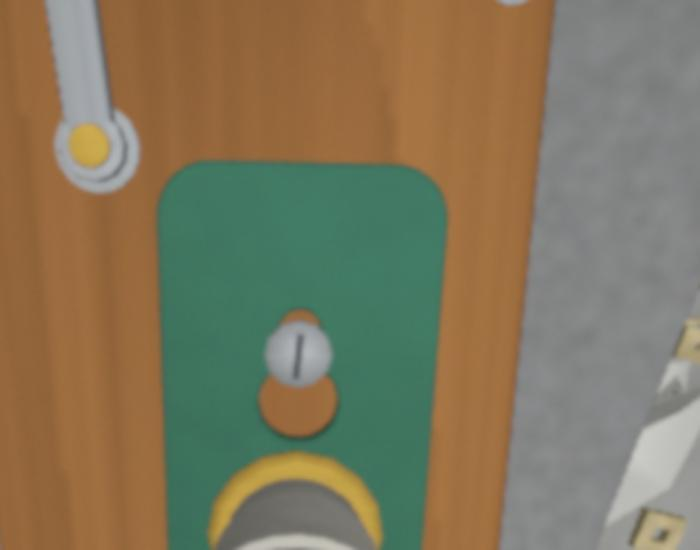

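The head is now over the slot at crop (299,353) and centred; the slot end is at row 310, so about 5 mm remain. I'll continue gently.

```bash
python3 -m handwheel '[{"slide":[-0.1,0,0],"twist":[0,0,0],"hand":30},{"slide":[-0.1,0,0],"twist":[0,0,0],"hand":30},{"slide":[0,0,0],"twist":[0,0,0],"hand":30}]'
python3 -m handwheel '[{"slide":[-0.05,0,0],"twist":[0,0,0],"hand":30},{"slide":[0,0,0],"twist":[0,0,0],"hand":30}]'
python3 -m handwheel '[{"slide":[-0.05,0,0],"twist":[0,0,0],"hand":30},{"slide":[0,0,0],"twist":[0,0,0],"hand":30}]'
python3 key.py
```

```text
time_s: 18.45
tcp_pos: [0.5622, 0.0702, 0.122]
tcp_rot: [-0.0, -0.118, 0.993, -0.0]
ft_force: [-3.9, -0.6, 5.3]
opening: 0.0374
grip_force: 61.8
time_s: 18.65
tcp_pos: [0.5628, 0.0704, 0.122]
tcp_rot: [-0.001, -0.118, 0.993, -0.0]
ft_force: [-5.8, -1.5, 7.1]
opening: 0.0373
grip_force: 61.9
time_s: 18.85
tcp_pos: [0.5638, 0.0706, 0.1219]
tcp_rot: [-0.001, -0.118, 0.993, -0.0]
ft_force: [-5.0, -1.4, 7.6]
opening: 0.0378
grip_force: 61.9
keyhole rows 137 195 [(137, 316, 321), (141, 309, 328), (145, 306, 332), (149, 305, 333), (153, 305, 333), (157, 306, 332), (161, 309, 329), (165, 310, 328), (169, 307, 331), (173, 304, 334), (177, 303, 335), (181, 303, 335), (185, 304, 334), (189, 306, 332), (193, 310, 327)]
head [(np.int32(184), [26, 10], [319.0, 159.4], [318.5, 160.5])]
[0.5638 0.0706 0.122 ] [-5.9 -1.4  6.5]
```

```bash
python3 -m handwheel '[{"slide":[-0.05,0,0],"twist":[0,0,0],"hand":30},{"slide":[0,0,0],"twist":[0,0,0],"hand":30}]'
python3 -m handwheel '[{"slide":[-0.05,0,0],"twist":[0,0,0],"hand":30},{"slide":[0,0,0],"twist":[0,0,0],"hand":30}]'
python3 key.py
```

```text
time_s: 19.1
tcp_pos: [0.5639, 0.0706, 0.122]
tcp_rot: [-0.002, -0.118, 0.993, -0.0]
ft_force: [-7.7, -1.8, 8.9]
opening: 0.0375
grip_force: 62.2
time_s: 19.3
tcp_pos: [0.5639, 0.0707, 0.1219]
tcp_rot: [-0.003, -0.118, 0.993, -0.0]
ft_force: [-11.3, -2.5, 12.3]
opening: 0.0373
grip_force: 62.5
keyhole rows 137 195 [(137, 316, 322), (141, 309, 328), (145, 306, 332), (149, 305, 333), (153, 305, 333), (157, 306, 331), (161, 309, 329), (165, 310, 328), (169, 307, 331), (173, 304, 333), (177, 303, 335), (181, 303, 335), (185, 304, 334), (189, 306, 332), (193, 310, 328)]
head [(np.int32(182), [26, 10], [318.9, 159.4], [318.5, 160.5])]
[0.5639 0.0707 0.1219] [-10.3  -3.3  12.4]
```

Stopped at the slot ends: the force rises and the position holds. I'll relax, release and lift.

```bash
python3 -m handwheel '[{"slide":[0.08,0,-0.06],"twist":[0,0,0],"hand":30},{"slide":[0,0,0],"twist":[0,0,0],"hand":30},{"slide":[0,0,0],"twist":[0,0,0],"hand":45},{"slide":[0,0,0],"twist":[0,0,0],"hand":60},{"slide":[0,0,0],"twist":[0,0,0],"hand":85},{"slide":[0,0,0],"twist":[0,0,0],"hand":85},{"slide":[0,0,0],"twist":[0,0,0],"hand":85},{"slide":[0,0,0],"twist":[0,0,0],"hand":85}]' 20
python3 -m handwheel '[{"slide":[0,0,-0.5],"twist":[0,0,0],"hand":85},{"slide":[0,0,-1],"twist":[0,0,0],"hand":85},{"slide":[0,0,-1],"twist":[0,0,0],"hand":85},{"slide":[0,0,-1],"twist":[0,0,0],"hand":85},{"slide":[0,0,-1],"twist":[0,0,0],"hand":85},{"slide":[0,0,-1],"twist":[0,0,0],"hand":85},{"slide":[0,0,0],"twist":[0,0,0],"hand":85},{"slide":[0,0,0],"twist":[0,0,0],"hand":85}]'
python3 w.py w6 socket_top:.158 lamp_base:.088 hole_front:.092 hole_rear:.092 screw_far:.0996 screw_near:.0996 home:.088 button_pivot:.088 button_knob:.117
python3 -c "
import cv2
a=cv2.imread('pics/w6.png')[20:280,180:480];cv2.imwrite('pics/w6c.png',cv2.resize(a,None,fx=2.2,fy=2.2,interpolation=2))"
```

```text
time_s: 20.15
tcp_pos: [0.5649, 0.071, 0.1229]
tcp_rot: [0.0, -0.119, 0.993, 0.0]
ft_force: [-0.4, -0.7, -0.2]
opening: 0.0849
grip_force: 0.0
time_s: 20.95
tcp_pos: [0.565, 0.071, 0.2335]
tcp_rot: [0.001, -0.119, 0.993, 0.0]
ft_force: [-0.2, -0.8, -0.5]
opening: 0.0848
grip_force: 0.0
21.0 [0.5644 0.0709 0.2326] [-0.17  0.32  0.    1.77 -0.    1.05  1.64] yaw_y 1.8084248218860635
cam [0.489 0.054 0.375] [ 0.3   0.07 -0.95] footprint [array([ 0.47, -0.22]), array([0.35, 0.29]), array([0.74, 0.53]), array([ 0.93, -0.25])]
socket_top [318.9 206.3] 0.75 [0.5606 0.072  0.158 ]
lamp_base [320.3 185.4] 0.9 [0.5623 0.0741 0.088 ]
hole_front [313.7 246.5] 0.73 [0.6264 0.0827 0.092 ]
hole_rear [318.3 152.1] 0.87 [0.5304 0.0644 0.092 ]
screw_far [317.4 230.9] 0.94 [0.6052 0.0816 0.0996]
screw_near [320.6 133. ] 0.73 [0.5123 0.0621 0.0996]
home [316.5 150.1] 0.26 [0.5296 0.0624 0.088 ]
button_pivot [267.5  78. ] 0.83 [0.4781 0.0056 0.088 ]
button_knob [256.   32.5] 0.76 [ 0.4496 -0.004   0.117 ]
```

View pics/w6c.png

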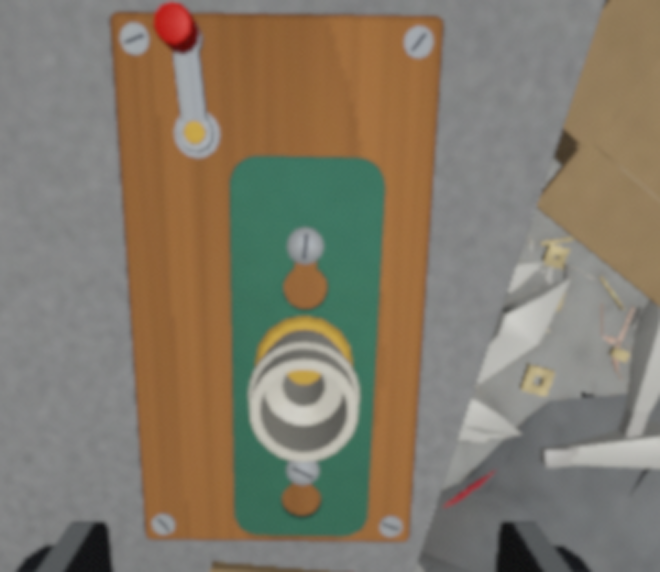

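The crop shows the plate home: both screw heads sit at the slots' closed ends and the plate is square on the board. The knob is at the -x, -y corner, at crop (175,25). Next I'll close the fingers, turn 45° and go behind the knob.

```bash
python3 -m handwheel '[{"slide":[0.6,-0.3,0],"twist":[0,0,0],"hand":0},{"slide":[0.95,-0.4,0],"twist":[0,0,0],"hand":0},{"slide":[0.95,-0.4,0],"twist":[0,0,0],"hand":0},{"slide":[0.95,-0.4,0],"twist":[0,0,0],"hand":0},{"slide":[0.95,-0.4,0],"twist":[0,0,0],"hand":0},{"slide":[0.95,-0.4,0],"twist":[0,0,0],"hand":0},{"slide":[0.95,-0.4,0],"twist":[0,0,0],"hand":0},{"slide":[0.95,-0.4,0],"twist":[0,0,0],"hand":0},{"slide":[0.95,-0.3,0],"twist":[0,0,0],"hand":0},{"slide":[0,0,0],"twist":[0,0,0],"hand":0}]'
python3 -m handwheel '[{"slide":[0,0,0],"twist":[0,0,1],"hand":0},{"slide":[0,0,0],"twist":[0,0,1],"hand":0},{"slide":[0,0,0],"twist":[0,0,1],"hand":0},{"slide":[0,0,0],"twist":[0,0,1],"hand":0},{"slide":[0,0,0],"twist":[0,0,1],"hand":0},{"slide":[0,0,0],"twist":[0,0,1],"hand":0},{"slide":[0,0,0],"twist":[0,0,1],"hand":0},{"slide":[0,0,0],"twist":[0,0,1],"hand":0},{"slide":[0,0,0],"twist":[0,0,1],"hand":0},{"slide":[0,0,0],"twist":[0,0,1],"hand":0}]' >/dev/null
python3 -m handwheel '[{"slide":[0,0,0.7],"twist":[0,0,0],"hand":0},{"slide":[0,0,1],"twist":[0,0,0],"hand":0},{"slide":[0,0,1],"twist":[0,0,0],"hand":0},{"slide":[0,0,0],"twist":[0,0,0],"hand":0},{"slide":[0,0,0],"twist":[0,0,0],"hand":0}]'
python3 w.py w7 button_knob:.117 button_pivot:.088 screw_near:.0996
```

```text
time_s: 22.45
tcp_pos: [0.4185, -0.0357, 0.2327]
tcp_rot: [-0.001, -0.117, 0.993, -0.0]
ft_force: [-0.6, -0.2, -0.0]
opening: -0.0001
grip_force: 0.0
time_s: 23.95
tcp_pos: [0.4214, -0.0337, 0.1791]
tcp_rot: [-0.0, 0.277, 0.961, -0.0]
ft_force: [0.6, -0.2, -0.1]
opening: -0.0003
grip_force: 0.0
24.0 [ 0.422  -0.0337  0.1796] [-0.07  0.13  0.09  2.16 -0.02  0.85  1.04] yaw_y 1.0085083223537294
cam [0.355 0.009 0.321] [ 0.26 -0.16 -0.95] footprint [array([ 0.19, -0.13]), array([0.41, 0.23]), array([0.78, 0.13]), array([ 0.43, -0.42])]
button_knob [118.7 219.7] 0.72 [ 0.3456 -0.1547  0.117 ]
button_knob [370.9 228.2] 0.66 [ 0.4487 -0.0038  0.117 ]
button_pivot [392.5 238. ] 0.82 [0.4795 0.0054 0.088 ]
```

View pics/w7.png

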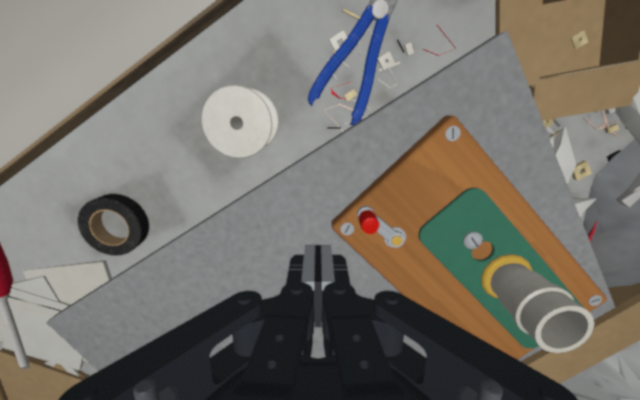

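The wrist picture shows the plate home, the red knob at (369,222), the pivot at (397,240) and the closed fingertips at (318,248), square to the 45° push line. I'll descend and push along tool y.

```bash
python3 -m handwheel '[{"slide":[0,0,0.9],"twist":[0,0,0],"hand":0},{"slide":[0,0,1],"twist":[0,0,0],"hand":0},{"slide":[0,0,1],"twist":[0,0,0],"hand":0},{"slide":[0,0,0.7],"twist":[0,0,0],"hand":0},{"slide":[0,0,0.25],"twist":[0,0,0],"hand":0},{"slide":[0,0,0],"twist":[0,0,0],"hand":0},{"slide":[0,0,0],"twist":[0,0,0],"hand":0}]'
python3 -m handwheel '[{"slide":[0,0.3,0],"twist":[0,0,0],"hand":0},{"slide":[0,0.3,0],"twist":[0,0,0],"hand":0},{"slide":[0,0.3,0],"twist":[0,0,0],"hand":0},{"slide":[0,0.3,0],"twist":[0,0,0],"hand":0},{"slide":[0,0.2,0],"twist":[0,0,0],"hand":0},{"slide":[0,0.2,0],"twist":[0,0,0],"hand":0},{"slide":[0,0.2,0],"twist":[0,0,0],"hand":0}]'
python3 -m handwheel '[{"slide":[0,0.2,0],"twist":[0,0,0],"hand":0},{"slide":[0,0.2,0],"twist":[0,0,0],"hand":0},{"slide":[0,0.2,0],"twist":[0,0,0],"hand":0},{"slide":[0,0.2,0],"twist":[0,0,0],"hand":0},{"slide":[0,0.2,0],"twist":[0,0,0],"hand":0}]'
python3 w.py w8 button_knob:.117 button_pivot:.088
```

```text
time_s: 24.85
tcp_pos: [0.4221, -0.0337, 0.1027]
tcp_rot: [0.001, 0.277, 0.961, 0.0]
ft_force: [0.2, 0.1, -0.0]
opening: 0.0003
grip_force: 0.0
time_s: 25.55
tcp_pos: [0.4368, -0.0035, 0.1007]
tcp_rot: [-0.003, 0.277, 0.961, -0.001]
ft_force: [-4.9, -2.0, -0.2]
opening: -0.0001
grip_force: 1.9
time_s: 26.05
tcp_pos: [0.452, 0.014, 0.102]
tcp_rot: [0.0, 0.277, 0.961, 0.0]
ft_force: [-0.5, -1.5, -2.6]
opening: -0.0
grip_force: 1.0
26.1 [0.4526 0.0145 0.1021] [-0.14  0.31  0.06  2.15 -0.03  0.68  0.95] yaw_y 1.0090474430468999
cam [0.386 0.057 0.244] [ 0.26 -0.16 -0.95] footprint [array([ 0.27, -0.04]), array([0.43, 0.2 ]), array([0.67, 0.14]), array([ 0.43, -0.23])]
button_knob [359.4 268. ] 0.87 [0.459  0.0342 0.117 ]
```

```bash
python3 -m handwheel '[{"slide":[0,0.15,0],"twist":[0,0,0],"hand":0},{"slide":[0,0.15,0],"twist":[0,0,0],"hand":0},{"slide":[0,0.1,0],"twist":[0,0,0],"hand":0},{"slide":[0,0.1,0],"twist":[0,0,0],"hand":0},{"slide":[0,0,0],"twist":[0,0,0],"hand":0}]'
python3 -m handwheel '[{"slide":[0,0.1,0],"twist":[0,0,0],"hand":0},{"slide":[0,0,0],"twist":[0,0,0],"hand":0}]'
python3 w.py w9 button_knob:.117 button_pivot:.088
```

```text
time_s: 26.7
tcp_pos: [0.457, 0.0219, 0.102]
tcp_rot: [0.0, 0.278, 0.961, -0.0]
ft_force: [-0.9, -4.3, 0.5]
opening: -0.0002
grip_force: 1.3
time_s: 26.9
tcp_pos: [0.4578, 0.0234, 0.1019]
tcp_rot: [0.0, 0.278, 0.961, -0.0]
ft_force: [0.1, -4.7, -0.1]
opening: 0.0001
grip_force: 1.7
26.95 [0.4577 0.0235 0.1019] [-0.16  0.32  0.06  2.14 -0.03  0.68  0.92] yaw_y 1.0080047155936716
cam [0.392 0.066 0.244] [ 0.26 -0.16 -0.95] footprint [array([ 0.28, -0.03]), array([0.43, 0.21]), array([0.67, 0.15]), array([ 0.44, -0.22])]
button_pivot [466.6 339.4] 0.67 [0.5623 0.0704 0.088 ]
```

```bash
cat > red.py <<'E'
from h import *
p=cam("wrist");im=p["img"].astype(int);h=cv2.cvtColor(p["img"],cv2.COLOR_BGR2HSV)
mk=(((h[...,0]<8)|(h[...,0]>172))&(h[...,1]>170)&(h[...,2]>60)).astype(np.uint8)
n,l,s,c=cv2.connectedComponentsWithStats(mk)
P=np.array([.4795,.007]);cs,sn=np.cos(.226),np.sin(.226)
for i in range(1,n):
    if s[i,4]>60:
        for z in(.107,.117):
            X=atz(p,c[i],z)[:2];d=X-P;b=np.array([cs*d[0]+sn*d[1],-sn*d[0]+cs*d[1]])
            print(s[i].tolist(),c[i].round(1),X.round(4),"board rel",b.round(4),"q",np.arctan2(b[1],-b[0]).round(2))
cv2.imwrite("pics/r.png",p["img"])
E
python3 red.py
```

```text
[346, 253, 27, 39, 782] [358.5 271.7] [0.472  0.0406] board rel [0.0002 0.0344] q 1.58
[346, 253, 27, 39, 782] [358.5 271.7] [0.4661 0.0425] board rel [-0.0051  0.0376] q 1.43
[585, 261, 9, 21, 63] [589. 271.] [0.5348 0.1408] board rel [0.0839 0.118 ] q 2.19
[585, 261, 9, 21, 63] [589. 271.] [0.5243 0.1354] board rel [0.0725 0.1151] q 2.13
```

View pics/r.png

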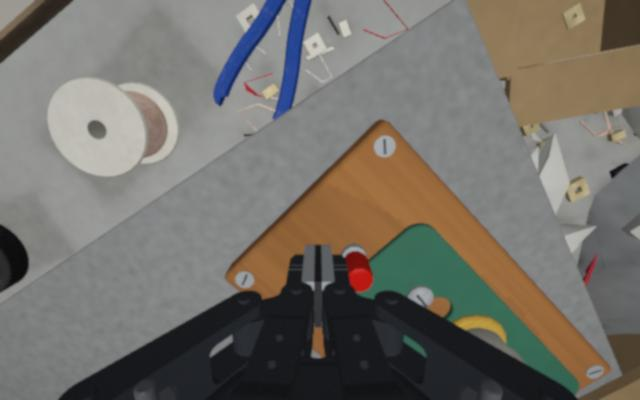

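The knob at (358,272) now sits behind the tail edge, with q about 1.5. I'll push on slightly until the stop is felt.

```bash
python3 -m handwheel '[{"slide":[0,0.08,0],"twist":[0,0,0],"hand":0},{"slide":[0,0,0],"twist":[0,0,0],"hand":0}]'
python3 -m handwheel '[{"slide":[0,0.08,0],"twist":[0,0,0],"hand":0},{"slide":[0,0,0],"twist":[0,0,0],"hand":0}]'
python3 red.py
```

```text
time_s: 27.3
tcp_pos: [0.4583, 0.0242, 0.1018]
tcp_rot: [-0.0, 0.278, 0.961, -0.001]
ft_force: [1.1, -6.9, 0.2]
opening: 0.0001
grip_force: 2.8
time_s: 27.5
tcp_pos: [0.4585, 0.0244, 0.1017]
tcp_rot: [-0.001, 0.278, 0.961, -0.001]
ft_force: [-1.8, -10.3, 2.0]
opening: 0.0003
grip_force: 4.5
[346, 254, 26, 39, 750] [358.3 272.8] [0.4731 0.0411] board rel [0.0014 0.0346] q 1.61
[346, 254, 26, 39, 750] [358.3 272.8] [0.4673 0.043 ] board rel [-0.0039  0.0379] q 1.47
[584, 261, 10, 21, 63] [588.9 271.2] [0.5353 0.1412] board rel [0.0844 0.1183] q 2.19
[584, 261, 10, 21, 63] [588.9 271.2] [0.5249 0.1359] board rel [0.0731 0.1154] q 2.14
```

Stop reached. I'll back off, lift and verify.

```bash
python3 -m handwheel '[{"slide":[0,-0.3,0],"twist":[0,0,0],"hand":0},{"slide":[0,-0.7,0],"twist":[0,0,0],"hand":0},{"slide":[0,-0.5,-0.5],"twist":[0,0,0],"hand":0},{"slide":[0,0,-1],"twist":[0,0,0],"hand":0},{"slide":[0,0,-1],"twist":[0,0,0],"hand":0},{"slide":[0,0,-1],"twist":[0,0,0],"hand":0},{"slide":[0,0,-1],"twist":[0,0,0],"hand":0},{"slide":[0,0,0],"twist":[0,0,0],"hand":0},{"slide":[0,0,0],"twist":[0,0,0],"hand":0}]'
python3 red.py; python3 - <<'E'
from h import *
p=cam("wrist")
for n,z in(("screw_near",.0996),("socket_top",.158),("hole_rear",.092)):
    uv,s=m(n,p); print(n,uv,s,None if uv is None else atz(p,uv,z).round(4))
E
```

```text
time_s: 28.45
tcp_pos: [0.4433, 0.0011, 0.1924]
tcp_rot: [0.001, 0.277, 0.961, 0.0]
ft_force: [-0.6, 0.2, -0.3]
opening: -0.0003
grip_force: 0.0
[609, 1, 31, 64, 325] [633.6  39. ] [0.4555 0.2467] board rel [0.0303 0.239 ] q 1.7
[609, 1, 31, 64, 325] [633.6  39. ] [0.452  0.2378] board rel [0.025  0.2311] q 1.68
[369, 203, 19, 21, 297] [377.7 213. ] [0.4729 0.0405] board rel [0.0011 0.0342] q 1.6
[369, 203, 19, 21, 297] [377.7 213. ] [0.4687 0.0407] board rel [-0.003   0.0353] q 1.49
screw_near [421.7, 234.5] 0.65 [0.5118 0.0625 0.0996]
socket_top [491.7, 315.8] 0.88 [0.5595 0.0716 0.158 ]
hole_rear [428.4, 240.7] 0.84 [0.5247 0.0654 0.092 ]
```

View pics/r.png

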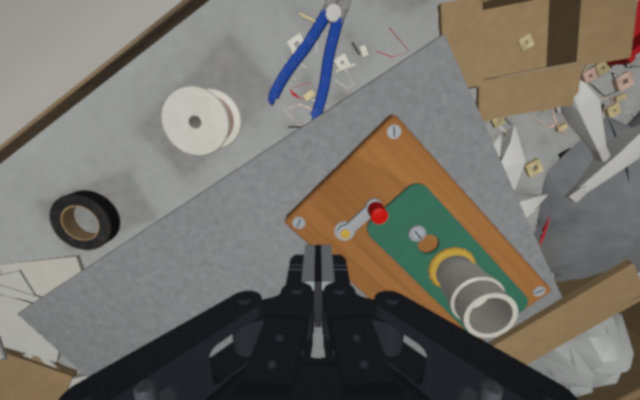

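The picture shows the arm across and parallel to the plate's tail edge, with the knob at (378,213) and the pivot at (345,232). The plate is home with the screw head at the slot end (418,234), and the robot is clear.

```bash
python3 -c "
from bench import finish_job
print(finish_job())"
```

```text
the job is handed in; nothing more can be done
None
```

The lamp base is locked home under both screws, the turn button is closed at its stop behind the tail edge, and the job was handed in at about 28.5 s; no verdict came back.

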